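# Draw the levelling bar out of the tool case and hold it over the glass tray

## Task

The levelling bar lies inside the wooden tool case and is longer than the window in the case's fixed top: tilt it so that one end comes up through the window first, and draw it out slantwise without forcing it against the case. Then hold it level over the middle of the near white tray of glass (the one standing on the table beside the case), a hand's breadth (about 10 cm) above the tray's rim, ready to level the glass, and finish while still holding it there. Leave the tray where it stands.

Things in the scene. Friction and masses are not known exactly. Their poses are not given: they have to be found in the camera images.
- tool_case: Wooden case with a lighter top and brass corners, fixed to the table, 282 x 147 x 66 mm (its x, y, z). Origin: centre of its underside, on the table; x along its length, z up. Floor, walls and top are 6 mm thick; inside it is 270 x 135 mm and 54 mm high. The fixed top covers 72.5 mm of the inside at each end and leaves one window between (see case_window).
- case_window (a point): Centre of the case's only opening, level with the upper face of its top, 66 mm above the table; axes as the case. The window is 125 mm long (x) and open across the full width (y); beside it the two long walls are cut down to 40 mm above the table.
- bar_centre (a point): Centre, half-way up, of the levelling bar: a straight rigid aluminium bar with blue end caps, 180 mm long (x), 16 mm wide (y), 24 mm high (z), 0.1 to 0.2 kg, loose. It lies flat on the case's floor, roughly along the case's x, both ends hidden under the top; it is to be gripped across its width through the window.
- bar_end1 (a point): Middle of the bar's end face at its +x end, 90 mm from its centre.
- bar_end2 (a point): Middle of the bar's end face at its -x end, 90 mm from its centre.
- tray_rim (a point): Middle of the near white rectangular tray of dark and gold glass, 242 mm (x) by 302 mm (y), at the level of its rim, 52 mm above the table (a like tray at the back of the table, raised on tubs, is not meant); loose, stays where it is.
- levelling_bar: The levelling bar itself; origin at the centre of its underside, 12 mm below bar_centre; axes as bar_centre.
- glass_tray: The white tray itself; origin at the centre of its underside, axes as tray_rim.
There are look-alikes about, which are no part of the job. There is more than one size of the levelling_bar; the job needs the larger.

How it is judged:
On the way:
1. the bar stands slantwise through the window: one end above the case's top, the other still inside the case (((z of bar_end1 in the frame of tool_case above 0.075 m and z of bar_end2 in the frame of tool_case below 0.055 m and x of bar_end2 in the frame of tool_case between -0.14 and 0.14 m) or (z of bar_end2 in the frame of tool_case above 0.075 m and z of bar_end1 in the frame of tool_case below 0.055 m and x of bar_end1 in the frame of tool_case between -0.14 and 0.14 m))), for 0.1 s.
At the end, for the whole second after the job is handed in: The fingers still hold the bar, at rest, its centre within 60 mm (sideways) of the middle of the tray and 58 to 168 mm above the rim's level, both ends at least 58 mm above the rim's level, the bar level within about 0.2 rad, touching neither the tray nor the case (contact force between the fingers and levelling_bar above 1 N and horizontal distance between bar_centre and tray_rim below 0.06 m and height (world z) of each of bar_end1, bar_end2 above 0.11 m and height (world z) of bar_centre below 0.22 m and angle between bar_centre's own x axis and vertical between 1.37 and 1.77 rad and linear speed of levelling_bar below 0.03 m/s and contact force between levelling_bar and glass_tray below 0.1 N and contact force between levelling_bar and tool_case below 0.1 N); the arm keeps its last pose, push and grip.
It fails at once if glass_tray shifted by more than 30 mm (distance of tray_rim from where it was at the start of the episode above 0.03 m).
It fails at once if the bar forced against the case with more than 40 N (contact force between levelling_bar and tool_case above 40 N).
It also fails if it takes over 48 s, if anything falls off the work surface, if the arm or the gripper's body presses on something with over 40 N, if the wrist force passes 120 N, or if a joint passes its speed limit or range.

## Robot

A 6-joint arm with a two-finger parallel gripper is mounted at the origin on a cart in front of the work surface, level with it; the furniture and walls round the work are solid. World frame = base frame: x ahead of the robot, y to its left, z up, the work surface at z = 0. Lengths are in m, angles in rad, forces in N, time in s.
With the tool pointing down it reaches from about 0.375 to 0.9 m from the base axis. Payload 3.1 kg.
Tool frame: the origin (TCP) lies at the very end of the fingers, on their centre line; the grasp point (between the pads) lies 19 mm behind it (manip.pinch_z is the distance from the TCP to the grasp point, in m); z points along the fingers, y is the direction in which the jaws open and shut (so a half turn about z gives the same grasp; the last joint's range is limited). The gripper opens to 85 mm and grips with 20 to 120 N. Pads are 22 mm wide; open, the fingers measure 114 mm over their backs; the gripper's body (76 mm by 85 mm) begins 54 mm behind the grasp point. The pads swing forward as they close: fully open they stand 13 mm farther back than shut.
Start: joints at [-1.304, 0.527, 1.433, -0, 1.181, -0.178], TCP at [0.269, -0.564, 0.231] pointing down, gripper open.
Joint ranges: [-3.08, 3.08], [-0.75, 2.2], [0.22, 2.44], [-1.43, 4.57], [0, 2.65], [-2.85, 2.85]. Speed limits (rad/s): [2.79, 2.79, 3.14, 3.14, 3.14, 3.14].

## Interface

Orientations are given as a unit quaternion [x, y, z, w].
In Python, from station import manip gives the robot as it stands.
- The arm moves only by the tool drive_tool, never from a script. Its argument "increments" is a list of rows, each a list of 7 numbers: the closure in counts, from 0 (fully open) to 255 (shut), then the shift along the tool's x, y, z in cm, then the turn, a rotation vector about the tool's x, y, z in rad. A call has 1 to 20 rows; each row is the pose to reach, as a shift and turn from the pose commanded when the call began, along the tool's axes at that moment; what a row does not reach only later rows make up. A row lasts 1/10 s, in which the tool goes at most 50 mm and 8.59 degrees, less where a joint would pass 70% of its speed; a pose out of reach is approached as far as the arm can. A call with a gripper value outside its range is refused whole. The fingers move at their own pace and stop on an object; "force" is the grip in N (left out, the last holds). Time passes only in rows, so rows that repeat a pose let the fingers close. It gives the time, the measured TCP pose, the force and the opening at its end, in the units of the state.
- manip.sense(): the state, without advancing time (a new reading comes with each control period).
- manip.snapshot(name): name is "scene" or "side" or "wrist"; returns the picture (480x640x3 uint8, red, green, blue); there is no depth.
- manip.camera_model(name): a dict with "mtx" (3x3 intrinsics, pixels), "k1" (the pictures are not rectified: a ray, as slopes to the right and down, at radius r is drawn at 1 + k1 r^2 times it, then the intrinsics apply), "cam_to_world" (4x4, takes a point from camera to world coordinates). Camera axes: x right, y down, z forward; pixel columns grow to the right and rows downward; lengths in m; the calibration is good to about 2 mm. A picture is of the moment at which its call begins: read the wrist's pose just before it. camera_model takes no time and is no camera call; for the wrist camera it gives the pose at the moment of the call.
- manip.sign_off(): hands the job in, once; it reports no verdict.
The state is a dict: "t": time; "q": joint angles; "qd": joint speeds; "tau": joint torques, N m; "tcp_pos": TCP position; "tool_rot": TCP orientation; "force": force on the tool from outside, world axes, zero at the start; "ft_torque": the same for the moment, N m; "finger_gap": opening from 0.0 (shut) to 1.0 (fully open).
Only numpy, scipy, OpenCV 4.12 (cv2) and the standard library are available. Lean on these libraries where they do the work, as an engineer would, in place of code of your own. Each camera call takes 0.05 s, during which the arm holds its last target. There are 200 camera calls.

## Working session

There is one attempt and no reset: what is moved stays moved. The work goes in short steps, Python scripts to look and compute and a tool call to move; the robot and the scene stay as the last step left them, time stands still between calls to the robot, and variables do not carry over. Pictures are saved under pics/ and viewed, about 8 in all and at most 12, crops included, and the job is handed in when it is done.

Besides the shell and the picture viewer there is one more tool, called after "Emit:" by a JSON object that holds its "method" and its "body". drive_tool: Moves the arm, as the interface text tells. Its arguments: {"type":"object","properties":{"increments":{"type":"array","items":{"type":"array","items":{"type":"number"}}},"force":{"type":"number"}},"required":["increments"]}

```bash
ls; mkdir -p pics; cat > h.py <<'E'
import numpy as np, cv2
from station import manip
from scipy.spatial.transform import Rotation as R
def snap(n,f):
    m=manip.camera_model(n); im=manip.snapshot(n); cv2.imwrite('pics/'+f,im[:,:,::-1]); return im,m
def ray(m,u,v):
    K=np.array(m['mtx']); d=cv2.undistortPoints(np.array([[[u,v]]],float),K,np.array([m['k1'],0,0,0,0.]))[0,0]
    T=np.array(m['cam_to_world']); return T[:3,3],T[:3,:3]@np.array([d[0],d[1],1])
def onz(m,u,v,z):
    o,d=ray(m,u,v); return o+d*(z-o[2])/d[2]
def proj(m,p):
    T=np.linalg.inv(np.array(m['cam_to_world'])); c=T[:3,:3]@np.array(p)+T[:3,3]; x=c[:2]/c[2]; r=x@x; x=x*(1+m['k1']*r); K=np.array(m['mtx']); return K[:2,:2]@x+K[:2,2]
E
python3 - <<'E'
from h import *
a,m=snap('scene','s1.png'); b,m2=snap('side','d1.png')
s=manip.sense(); print(s['t'],s['tcp_pos'],s['tool_rot'])
for k in (m,m2): print(k)
E
```

```text
pics
0.1 [ 0.26877316 -0.56353949  0.23042779] [ 9.75373250e-01  2.20558461e-01 -3.36556595e-05 -9.93349343e-04]
{'mtx': array([[478.37850448,   0.        , 321.61822242],
       [  0.        , 478.37850448, 239.89363001],
       [  0.        ,   0.        ,   1.        ]]), 'k1': -0.13151825568761188, 'cam_to_world': array([[-0.59358746, -0.58782821,  0.54964709,  0.11289433],
       [-0.80461687,  0.44679263, -0.39111128,  0.54104841],
       [-0.01567203, -0.67441408, -0.738187  ,  0.70364331],
       [ 0.        ,  0.        ,  0.        ,  1.        ]])}
{'mtx': array([[568.73208856,   0.        , 313.06950088],
       [  0.        , 568.73208856, 243.69258536],
       [  0.        ,   0.        ,   1.        ]]), 'k1': 0.009420025652841139, 'cam_to_world': array([[-0.74810417,  0.53489678, -0.39271565,  0.95396528],
       [ 0.66348889,  0.59306825, -0.45612777,  0.66687945],
       [-0.01107409, -0.60179355, -0.79857491,  0.83702199],
       [ 0.        ,  0.        ,  0.        ,  1.        ]])}
```

View pics/s1.png

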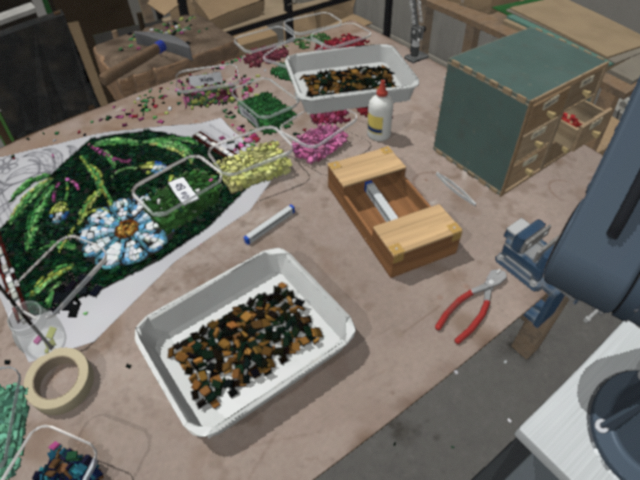

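View pics/d1.png

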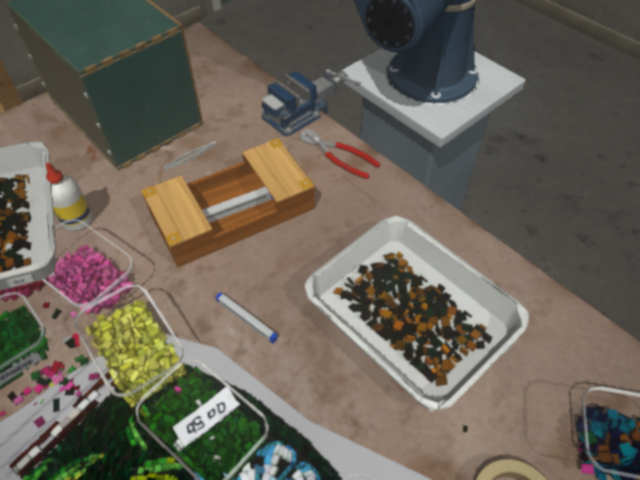

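The scene view shows the case (330–460, 150–270) with the bar in its window, the near tray (135–355, 250–435) and a small look-alike bar loose at (270,225). The side view shows the case at (145–315, 140–260) and the tray at (305–528, 218–408).

```bash
cat > m.py <<'E'
from h import *
import sys
def mk(f,n,out):
    im=cv2.imread('pics/'+f); return im
for f,n,cc,tc in (('s1.png','scene',(395,210),(250,340)),('d1.png','side',(230,200),(415,310))):
    im=cv2.imread('pics/'+f); m=manip.camera_model(n); hsv=cv2.cvtColor(im,cv2.COLOR_BGR2HSV)
    # case top: light wood
    w=cv2.inRange(hsv,(10,75,150),(25,200,255))
    nl,l,st,c=cv2.connectedComponentsWithStats(w)
    P=[]
    for i in range(1,nl):
        if st[i,4]>700 and np.hypot(*(c[i]-cc))<110:
            pts=np.argwhere(l==i)[:,::-1].astype(np.float32)
            g=np.array([onz(m,u,v,.066)[:2] for u,v in pts])
            r=cv2.minAreaRect(g.astype(np.float32)*1000)
            print(n,'top',st[i],np.round(r[0],1),np.round(r[1],1),round(r[2],1))
    # tray: white
    w=cv2.inRange(hsv,(0,0,140),(180,40,255))
    nl,l,st,c=cv2.connectedComponentsWithStats(w)
    for i in range(1,nl):
        if st[i,4]>2500 and np.hypot(*(c[i]-tc))<80:
            h=cv2.convexHull(np.argwhere(l==i)[:,::-1].astype(np.int32))[:,0]
            g=np.array([onz(m,u,v,.052)[:2] for u,v in h])
            r=cv2.minAreaRect(g.astype(np.float32)*1000); print(n,'tray',st[i],np.round(r[0],1),np.round(r[1],1),round(r[2],1))
E
python3 m.py
python3 - <<'E'
from h import *
m=manip.camera_model('side')
for p in [(143,192),(178,248),(314,187),(280,141)]: print('case',onz(m,*p,.066))
for p in [(306,285),(395,218),(527,315),(432,405)]: print('tray',onz(m,*p,.052))
for p in [(206,215),(268,195)]: print('bar',onz(m,*p,.03))
m=manip.camera_model('scene')
for p in [(328,170),(388,148),(462,225),(393,257)]: print('case',onz(m,*p,.066))
for p in [(137,330),(275,250),(355,328),(208,430)]: print('tray',onz(m,*p,.052))
E
```

```text
scene top [ 328  146   78   40 1658] [704.5   0. ] [150.3  81.7] 77.2
scene top [ 371  202   91   54 2586] [524.6  39.6] [150.2 120.3] 77.3
scene tray [   93   246   263   191 12733] [533.3 455.1] [272.2 395.1] 0.8
side top [ 242  138   72   64 2397] [506.   46.3] [151.4  80.7] 77.2
side top [ 141  175   70   71 2804] [705.9   1.5] [152.2  81.3] 76.5
side tray [  304   215   226   197 13776] [523.4 413.4] [245.  305.5] 1.1
case [ 0.72723906 -0.07039854  0.066     ]
case [0.75064707 0.08018327 0.066     ]
case [0.48708463 0.1301621  0.066     ]
case [ 0.45533693 -0.00620105  0.066     ]
tray [0.63276801 0.27415399 0.052     ]
tray [0.42117706 0.27349637 0.052     ]
tray [0.41152755 0.54826633 0.052     ]
tray [0.63277213 0.54603564 0.052     ]
bar [0.66017929 0.02338095 0.03      ]
bar [0.54381502 0.06179296 0.03      ]
case [0.73882913 0.07512243 0.066     ]
case [ 0.71977559 -0.07592655  0.066     ]
case [ 0.45920754 -0.02812133  0.066     ]
case [0.47953497 0.12787225 0.066     ]
tray [0.62002864 0.55156175 0.052     ]
tray [0.62934417 0.27798139 0.052     ]
tray [0.41391768 0.26592961 0.052     ]
tray [0.40573402 0.53391055 0.052     ]
```

```bash
cat >> h.py <<'E'
def inc(pos,rot,s=None):
    s=s or manip.sense(); R0=R.from_quat(s['tool_rot'])
    return np.round(np.r_[R0.inv().apply(np.array(pos)-s['tcp_pos'])*100,(R0.inv()*rot).as_rotvec()],3)
def down(yaw): # tool x at yaw (rad), z down
    c,s=np.cos(yaw),np.sin(yaw); return R.from_matrix(np.array([[c,s,0],[s,-c,0],[0,0,-1]]).T.T)
YAW=np.radians(-12.7); A=np.array([np.cos(YAW),np.sin(YAW),0]); C0=np.array([.6057,.0237,0])
E
python3 - <<'E'
from h import *
m=manip.camera_model('side')
for p in [(120,165),(200,122),(300,132),(265,125)]: print(onz(m,*p,0))
s=manip.sense();T=np.array(manip.camera_model('wrist')['cam_to_world']);R0=R.from_quat(s['tool_rot'])
print(R0.inv().apply(T[:3,3]-s['tcp_pos']),R0.as_matrix().T@T[:3,:3])
print(inc([.60,.024,.27],down(YAW)))
E
```

```text
[ 7.03453201e-01 -2.30572134e-01 -1.11022302e-16]
[ 0.50460427 -0.22908123  0.        ]
[ 3.62617325e-01 -5.64601694e-02  1.11022302e-16]
[ 0.40464022 -0.12504144  0.        ]
[ 7.10904371e-02 -8.48768899e-05 -1.42673700e-01] [[ 4.44849829e-04 -9.60122446e-01 -2.79579489e-01]
 [ 9.99999900e-01  4.40600491e-04  7.80435037e-05]
 [ 4.82515407e-05 -2.79579496e-01  9.60122546e-01]]
[ 5.5181e+01 -3.8794e+01 -3.8610e+00 -2.0000e-03  0.0000e+00  6.6600e-01]
```

```bash
python3 - <<'E'
from h import *
print(inc([.38,-.20,.30],down(YAW)),inc([.47,-.03,.30],down(YAW)),inc([.58,.03,.27],down(YAW)))
E
```

```text
[ 2.5685e+01 -2.8045e+01 -6.8930e+00 -2.0000e-03  0.0000e+00  6.6600e-01] [ 4.1123e+01 -3.9519e+01 -6.8650e+00 -2.0000e-03  0.0000e+00  6.6600e-01] [ 5.3633e+01 -4.0196e+01 -3.8590e+00 -2.0000e-03  0.0000e+00  6.6600e-01]
```

Emit:
{"method": "drive_tool", "body": {"increments": [[0,4,-4,-4,0,0,0.1],[0,8,-8,-7,0,0,0.2],[0,11,-11,-7,0,0,0.3],[0,14,-15,-7,0,0,0.4],[0,17,-18,-7,0,0,0.5],[0,20,-22,-7,0,0,0.6],[0,23,-25,-7,0,0,0.666],[0,25.7,-28,-7,0,0,0.666],[0,29,-30.5,-7,0,0,0.666],[0,33,-33.5,-7,0,0,0.666],[0,37,-36.5,-7,0,0,0.666],[0,41,-39.5,-7,0,0,0.666],[0,45,-39.7,-6,0,0,0.666],[0,49,-40,-5,0,0,0.666],[0,53.6,-40.2,-4,0,0,0.666],[0,53.6,-40.2,-4,0,0,0.666],[0,53.6,-40.2,-4,0,0,0.666],[0,53.6,-40.2,-4,0,0,0.666]]}}

```text
t: 1.9
tcp_pos: [0.5787, 0.0291, 0.2711]
tool_rot: [0.994, -0.11, -0.001, 0.0]
force: [0.2, 0.5, -0.4]
finger_gap: 0.998
```

```bash
python3 - <<'E'
from h import *
a,m=snap('wrist','w1.png'); s=manip.sense(); print(s['t'],s['tcp_pos'],s['tool_rot'],s['q'])
for z in (.066,.06):
  for d in (-.0625,.0625):
    print([np.round(proj(m,C0+A*d+np.array([-A[1],A[0],0])*e+[0,0,z])) for e in(-.0735,.0735)])
E
```

```text
1.95 [0.57869337 0.02881549 0.27148166] [ 9.93844595e-01 -1.10782373e-01 -4.19226275e-04  1.06720990e-04] [-1.42887470e-01  4.21953013e-01  1.50173534e+00 -2.55742756e-04
  1.21873553e+00  1.65001763e+00]
[array([404., 241.]), array([235., 241.])]
[array([413.,  88.]), array([225.,  88.])]
[array([403., 239.]), array([236., 239.])]
[array([412.,  88.]), array([227.,  88.])]
```

View pics/w1.png

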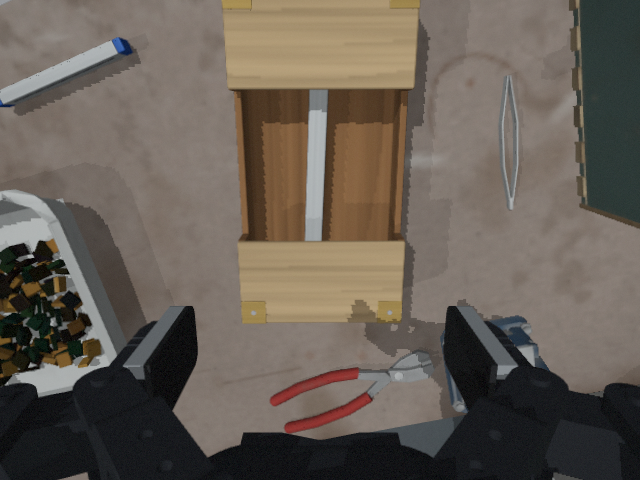

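The wrist view shows the case window (225–413, 88–241), with the predicted corners matching to about 1–2 px. The bar runs from (314,241) to (318,88), nearly along the case's axis.

```bash
python3 - <<'E'
from h import *
a,m=snap('wrist','w2.png'); Y=np.array([-A[1],A[0],0])
hsv=cv2.cvtColor(a,cv2.COLOR_RGB2HSV); w=cv2.inRange(hsv,(0,0,120),(180,60,255))
L=[]
for v in range(95,238,20):
    u=np.flatnonzero(w[v,250:395])+250
    l,r=onz(m,u[0]-.5,v,.03),onz(m,u[-1]+.5,v,.03); c=(l+r)/2-C0
    print(v,u[0],u[-1],np.linalg.norm(l-r).round(4),'case x,y',(c@A).round(4),(c@Y).round(4))
# blue in scene
ms=manip.camera_model('scene'); im=cv2.imread('pics/s1.png'); h=cv2.cvtColor(im,cv2.COLOR_BGR2HSV)
b=cv2.inRange(h,(100,90,50),(130,255,255))[140:280,320:470]; p=np.argwhere(b)[:,::-1]+[320,140]
print(len(p),p.min(0),p.max(0),p.mean(0))
for z in (.03,.018,.006):
    q=onz(ms,*p.mean(0),z)-C0; print(z,q@A,q@Y)
cv2.imwrite('pics/crop.png',np.hstack([cv2.resize(im[140:260,320:440],(400,400),interpolation=2),cv2.resize(cv2.imread('pics/d1.png')[130:250,180:300],(400,400),interpolation=2)]))
E
```

```text
95 310 326 0.0148 case x,y 0.0592 0.001
115 308 326 0.0167 case x,y 0.0426 0.0019
135 308 325 0.0161 case x,y 0.0255 0.0024
155 307 324 0.0163 case x,y 0.0079 0.0034
175 306 323 0.0165 case x,y -0.0101 0.0044
195 306 322 0.0158 case x,y -0.0287 0.0049
215 305 321 0.016 case x,y -0.0478 0.0059
235 305 320 0.0153 case x,y -0.0674 0.0065
24 [365 181] [371 189] [367.125 183.375]
0.03 0.08288203005679966 0.003870158438773863
0.018 0.09494838139150039 -0.0031213093849157096
0.006 0.10701473272620111 -0.010112777208605286
```

View pics/crop.png

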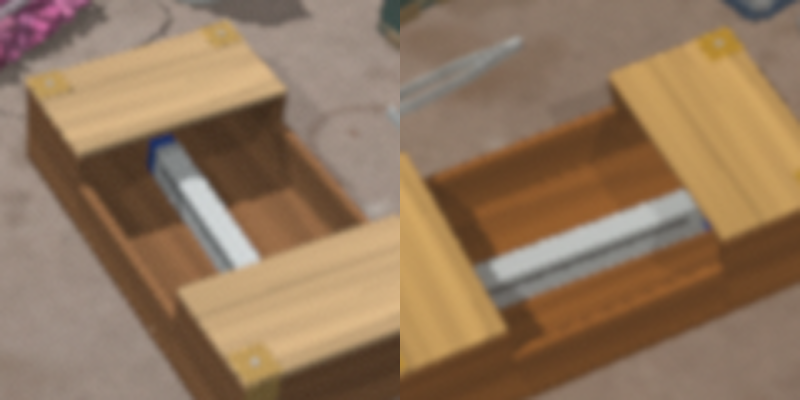

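The bar is 16 mm wide, so it is the right one. It sits about 2.5° off the case axis, with its far end at case x ≈ 0.087, so it is nearly centred. I'll grip it about 18 mm beyond its middle.

```bash
cat >> h.py <<'E'
Y=np.array([-A[1],A[0],0]); BY=YAW-.043; Z=np.array([0,0,1])
E
python3 - <<'E'
from h import *
for z in (.1,.009): print(inc(C0+A*.018+Y*.0029+Z*z,down(BY)))
E
```

```text
[ 4.535 -0.398 17.178  0.     0.     0.042]
[ 4.536 -0.399 26.278  0.     0.     0.042]
```

Emit:
{"method": "drive_tool", "body": {"increments": [[0,2,-0.2,4,0,0,0.042],[0,4.5,-0.4,8,0,0,0.042],[0,4.5,-0.4,12,0,0,0.042],[0,4.5,-0.4,16,0,0,0.042],[0,4.5,-0.4,19,0,0,0.042],[0,4.5,-0.4,21,0,0,0.042],[0,4.5,-0.4,23,0,0,0.042],[0,4.5,-0.4,25,0,0,0.042],[0,4.5,-0.4,26,0,0,0.042],[0,4.5,-0.4,26.25,0,0,0.042],[0,4.5,-0.4,26.25,0,0,0.042],[0,4.5,-0.4,26.25,0,0,0.042],[0,4.5,-0.4,26.25,0,0,0.042]]}}

```text
t: 3.3
tcp_pos: [0.6254, 0.0233, 0.01]
tool_rot: [0.991, -0.131, 0.001, 0.0]
force: [-0.8, -0.2, 0.5]
finger_gap: 1.0
```

Emit:
{"method": "drive_tool", "body": {"increments": [[120,0,0,0,0,0,0],[180,0,0,0,0,0,0],[255,0,0,0,0,0,0],[255,0,0,0,0,0,0],[255,0,0,0,0,0,0],[255,0,0,0,0,0,0],[255,0,0,0,0,0,0],[255,0,0,0,0,0,0],[255,0,0,0,0,0,0],[255,0,0,0,0,0,0]], "force": 80}}

```text
t: 4.3
tcp_pos: [0.6248, 0.0233, 0.0091]
tool_rot: [0.991, -0.131, 0.0, 0.0]
force: [-0.2, 0.1, 4.2]
finger_gap: 0.168
```

```bash
python3 - <<'E'
from h import *
s=manip.sense(); print(s['t'],s['tcp_pos'],s['force'],s['finger_gap'],s['finger_gap']*85,s['q'])
E
```

```text
4.3 [0.62480253 0.02334708 0.0091001 ] [-0.15799325  0.09157793  4.21651717] 0.1682591865946764 14.302030860547493 [-1.41112664e-01  8.29560082e-01  1.56773323e+00 -4.85706283e-05
  7.43802699e-01  1.69284206e+00]
```

Gripped. Next: lift 4 mm and slide 36 mm toward the robot.

Emit:
{"method": "drive_tool", "body": {"increments": [[255,0,0,-0.4,0,0,0],[255,0,0,-0.4,0,0,0],[255,-0.5,0,-0.4,0,0,0],[255,-1,0,-0.4,0,0,0],[255,-1.5,0,-0.4,0,0,0],[255,-2,0,-0.4,0,0,0],[255,-2.5,0,-0.4,0,0,0],[255,-3,0,-0.4,0,0,0],[255,-3.4,0,-0.4,0,0,0],[255,-3.6,0,-0.4,0,0,0],[255,-3.6,0,-0.4,0,0,0],[255,-3.6,0,-0.4,0,0,0]]}}

```text
t: 5.5
tcp_pos: [0.5902, 0.0327, 0.0129]
tool_rot: [0.991, -0.131, 0.0, -0.0]
force: [-0.1, -0.1, -2.3]
finger_gap: 0.167
```

```bash
python3 - <<'E'
from h import *
s=manip.sense(); print(s['t'],s['tcp_pos'],s['force'],s['ft_torque'])
a,m=snap('scene','s2.png'); b,m2=snap('side','d2.png')
cv2.imwrite('pics/crop2.png',np.hstack([cv2.resize(a[120:280,320:480],(400,400),interpolation=2),cv2.resize(b[110:270,140:300],(400,400),interpolation=2)])[:,:,::-1])
E
```

```text
5.5 [0.59017456 0.03269198 0.01290554] [-0.05021733 -0.10645462 -2.31139284] [ 0.02204782  0.02559341 -0.03016563]
```

View pics/crop2.png

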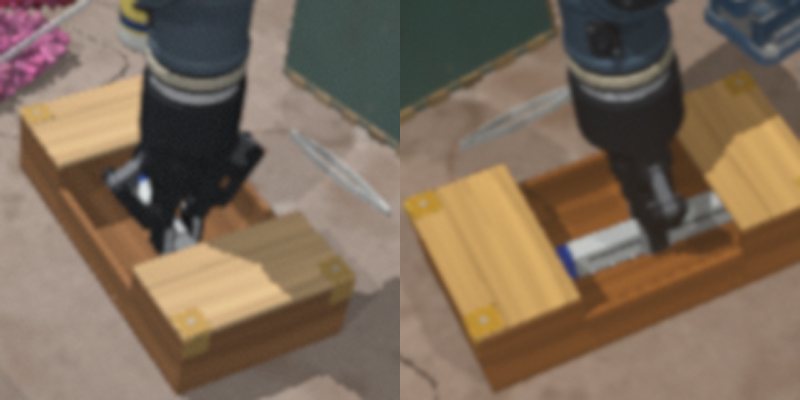

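```bash
python3 - <<'E'
from h import *
m=manip.camera_model('side'); im=cv2.imread('pics/d2.png'); h=cv2.cvtColor(im,cv2.COLOR_BGR2HSV)
b=cv2.inRange(h,(105,110,50),(130,255,255))[195:235,190:225]; p=np.argwhere(b)[:,::-1]+[190,195]
print(len(p),p.min(0),p.max(0))
for q in (p[p[:,0].argmin()],p[p[:,1].argmin()],p[p[:,1].argmax()]):
  for z in (.034,.022,.01):
    c=onz(m,*q,z)-C0; print(q,z,(c@A).round(4),(c@Y).round(4))
print([ (proj(m,C0+A*x+Z*.034)).round(1) for x in (.055,.05)])
E
```

```text
26 [204 209] [209 219]
[204 209] 0.034 0.0516 -0.0002
[204 209] 0.022 0.0494 -0.0108
[204 209] 0.01 0.0472 -0.0213
[204 209] 0.034 0.0516 -0.0002
[204 209] 0.022 0.0494 -0.0108
[204 209] 0.01 0.0472 -0.0213
[209 219] 0.034 0.0528 0.0267
[209 219] 0.022 0.0506 0.0166
[209 219] 0.01 0.0484 0.0064
[array([202.3, 209.8]), array([204.9, 208.8])]
```

The far end is now at case x ≈ 0.052, inside the window and 10 mm clear of the plate edge, with no contact force. Tilt next.

Emit:
{"method": "drive_tool", "body": {"increments": [[255,0.1,0,-0.4,0,0.0436,0],[255,0.2,0,-0.85,0,0.0873,0],[255,0.2,0,-1.3,0,0.131,0],[255,0.2,0,-1.75,0,0.1745,0],[255,0.2,0,-2.2,0,0.218,0],[255,0.2,0,-2.6,0,0.2618,0],[255,0.25,0,-3.05,0,0.305,0],[255,0.3,0,-3.5,0,0.349,0],[255,0.3,0,-3.5,0,0.349,0],[255,0.3,0,-3.5,0,0.349,0],[255,0.3,0,-3.5,0,0.349,0]]}}

```text
t: 6.7
tcp_pos: [0.5935, 0.0318, 0.0479]
tool_rot: [0.976, -0.129, 0.172, 0.023]
force: [-0.4, -0.1, -2.6]
finger_gap: 0.167
```

```bash
python3 - <<'E'
from h import *
s=manip.sense(); print(s['t'],s['tcp_pos'],s['force'],s['ft_torque'],s['finger_gap'],s['q'])
b,m2=snap('side','d3.png');a,m=snap('scene','s3.png')
cv2.imwrite('pics/crop3.png',np.hstack([cv2.resize(a[120:280,320:480],(400,400),interpolation=2),cv2.resize(b[110:270,140:300],(400,400),interpolation=2)])[:,:,::-1])
E
```

```text
6.7 [0.59347377 0.03176744 0.04787098] [-0.41910186 -0.06395961 -2.63649928] [ 0.09364552  0.21317348 -0.02643574] 0.16716205582767255 [-0.10748691  0.70742301  1.8924656  -0.2660736   0.20325291  1.97848986]
```

View pics/crop3.png

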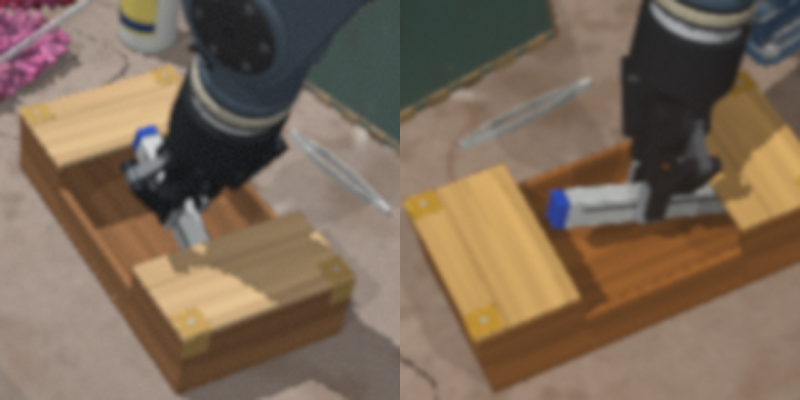

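The bar now stands slantwise: its far blue end has come up past the window (side crop, about (560,208)), its near end is still inside, and there is no contact force. q5 is low at 0.2, so I'll keep 20° and draw along the bar's own axis, where the margins are balanced at about 7 mm.

Emit:
{"method": "drive_tool", "body": {"increments": [[255,0.3,0,0,0,0,0],[255,0.8,0,0,0,0,0],[255,1.4,0,0,0,0,0],[255,2,0,0,0,0,0],[255,2.6,0,0,0,0,0],[255,3.2,0,0,0,0,0],[255,3.8,0,0,0,0,0],[255,4.4,0,0,0,0,0],[255,5,0,0,0,0,0],[255,5.6,0,0,0,0,0],[255,6.2,0,0,0,0,0],[255,6.8,0,0,0,0,0],[255,7.2,0,0,0,0,0],[255,7.2,0,0,0,0,0],[255,7.2,0,0,0,0,0]]}}

```text
t: 8.3
tcp_pos: [0.6578, 0.0144, 0.0723]
tool_rot: [0.976, -0.129, 0.172, 0.023]
force: [-0.3, -0.2, -2.1]
finger_gap: 0.17
```

```bash
python3 - <<'E'
from h import *
s=manip.sense(); print(s['t'],s['tcp_pos'],s['force'],s['ft_torque'],s['finger_gap'],s['q'])
p=s['tcp_pos']-C0; r=R.from_quat(s['tool_rot']); e=s['tcp_pos']+r.apply([-.11,0,.003])-C0; f=s['tcp_pos']+r.apply([-.11,0,-.021])-C0
print(p@A,p[2],'low corner',e@A,e[2],'up',f@A,f[2])
E
```

```text
8.3 [0.6577721  0.01438478 0.07230354] [-0.27914496 -0.21860853 -2.09551775] [0.11083675 0.2530462  0.0395726 ] 0.16950468556809986 [-0.12633112  0.70443909  1.72500476 -0.12961083  0.36961987  1.82051865]
0.05284605175416356 0.07230353897258987 low corner -0.04943346251669614 0.031932812052454 up -0.05761921086323718 0.054491088704844814
```

Emit:
{"method": "drive_tool", "body": {"increments": [[255,0.6,0,0,0,0,0],[255,1.2,0,-0.1,0,0,0],[255,1.6,0,-1,0,0,0],[255,2.2,0,-2.5,0,0,0],[255,2.8,0,-4.5,0,0,0],[255,3.5,0,-6.5,0,0,0],[255,4.2,0,-8.5,0,0,0],[255,4.9,0,-10.5,0,0,0],[255,5.6,0,-12.5,0,0,0],[255,5.6,0,-14.5,0,0,0],[255,5.6,0,-16,0,-0.09,0],[255,5.6,0,-17,0,-0.18,0],[255,5.6,0,-17,0,-0.27,0],[255,5.6,0,-17,0,-0.349,0],[255,5.6,0,-17,0,-0.349,0],[255,5.6,0,-17,0,-0.349,0],[255,5.6,0,-17,0,-0.349,0]]}}

```text
t: 10.0
tcp_pos: [0.6517, 0.0162, 0.2512]
tool_rot: [0.991, -0.131, -0.0, 0.0]
force: [-1.4, 0.2, -1.5]
finger_gap: 0.168
```

```bash
python3 - <<'E'
from h import *
s=manip.sense(); print(s['t'],s['tcp_pos'],s['force'],s['finger_gap'],s['q'])
b,m2=snap('side','d4.png')
t=np.array([.5234,.4134,0])
yaw=np.pi/2; r=down(yaw)
# bar centre in tool: x -0.020, z: 3-12=-9mm
tcp=t+[0,0,.16]-r.apply([-.020,0,-.009]); print(tcp,inc(tcp,r),inc(tcp+[0,0,.08],r))
E
```

```text
10.0 [0.65172891 0.01616618 0.2512168 ] [-1.41929053  0.16380377 -1.47401658] 0.16782151783685867 [-1.46279238e-01  5.45108589e-01  1.33838732e+00 -4.14082249e-05
  1.25835592e+00  1.68740003e+00]
[0.5234 0.4334 0.151 ] [-23.226 -36.955  10.032  -0.      0.     -1.834] [-23.229 -36.955   2.032  -0.      0.     -1.834]
```

View pics/d4.png

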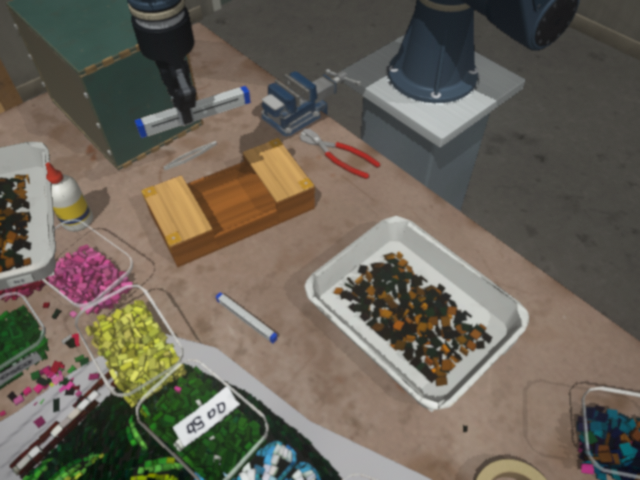

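The bar is out and held level at (137–250, 88–133); the tray is unmoved. Now the carry to the tray.

Emit:
{"method": "drive_tool", "body": {"increments": [[255,-1,-2,0,0,0,-0.1],[255,-3,-5,0.5,0,0,-0.23],[255,-5,-8,1,0,0,-0.36],[255,-7,-11,1.5,0,0,-0.49],[255,-9,-14,2,0,0,-0.62],[255,-11,-17,2,0,0,-0.75],[255,-13,-20,2,0,0,-0.88],[255,-15,-23,2,0,0,-1.01],[255,-17,-26,2,0,0,-1.14],[255,-19,-29,2,0,0,-1.27],[255,-20.5,-32,2,0,0,-1.4],[255,-22,-35,3,0,0,-1.53],[255,-23.2,-37,4.5,0,0,-1.66],[255,-23.2,-37,6,0,0,-1.78],[255,-23.2,-37,8,0,0,-1.834],[255,-23.2,-37,9.5,0,0,-1.834],[255,-23.2,-37,10,0,0,-1.834],[255,-23.2,-37,10,0,0,-1.834],[255,-23.2,-37,10,0,0,-1.834],[255,-23.2,-37,10,0,0,-1.834]]}}

```text
t: 12.05
tcp_pos: [0.5258, 0.4336, 0.1526]
tool_rot: [0.707, 0.707, 0.001, 0.0]
force: [0.4, 0.1, -1.9]
finger_gap: 0.166
```

```bash
python3 - <<'E'
from h import *
s=manip.sense(); print(s['t'],s['tcp_pos'],s['tool_rot'],np.abs(s['qd']).max(),s['finger_gap'])
a,m=snap('scene','s5.png'); b,m2=snap('side','d5.png')
cv2.imwrite('pics/v5.png',np.hstack([cv2.resize(a,(400,300)),cv2.resize(b,(400,300))])[:,:,::-1])
# blue caps triangulation
def caps(im,c):
    h=cv2.cvtColor(im,cv2.COLOR_RGB2HSV); w=cv2.inRange(h,(112,130,60),(128,255,255)); n,l,st,ce=cv2.connectedComponentsWithStats(w)
    return [(st[i,4],ce[i].round(1)) for i in range(1,n) if st[i,4]>15]
print(caps(a,0)); print(caps(b,0))
for k,e in(('e1',[.07,0,-.009]),('e2',[-.11,0,-.009])):
    p=s['tcp_pos']+R.from_quat(s['tool_rot']).apply(e); print(k,p,proj(m,p),proj(m2,p))
E
python3 - <<'E'
E
```

```text
12.05 [0.52583117 0.43364909 0.15260829] [7.07332438e-01 7.06880034e-01 1.16204478e-03 2.98253599e-04] 0.003131111495994555 0.1664281564153956
[(np.int32(57), array([161.1,  44.9]))]
[(np.int32(56), array([382.2, 228.6])), (np.int32(115), array([472.5, 301.6])), (np.int32(34), array([273.1, 337.1]))]
e1 [0.52585727 0.50363803 0.16169382] [170.29413143 317.58141266] [472.82110454 302.37024492]
e2 [0.52574234 0.3236382  0.16147382] [280.26662388 257.22108961] [378.95366727 226.52708801]
```

View pics/v5.png

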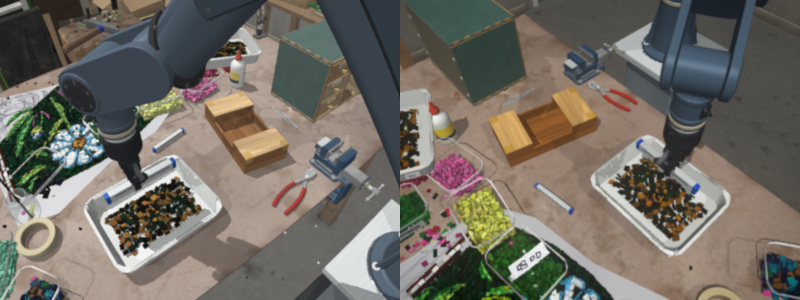

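The caps in the side view, at (382,229) and (472,302), match the predicted ends within a few pixels. The bar is level at z ≈ 0.16 over the middle of the tray and at rest, so I'm handing in.

```bash
python3 -c "
from station import manip
print(manip.sign_off(), manip.sense()['t'])"
```

```text
the job is handed in; nothing more can be done
the job is handed in; nothing more can be done
```

I drew the bar out of the case slantwise and handed the job in at about 12 s, with the gripper holding it level over the near white tray.

**How it came out:** I gripped the bar across its width through the window, lifted it 4 mm and slid it 36 mm toward the robot. I then tilted it 20° so its far end came up through the window, and drew it out along its own axis. The wrist force I read after each move stayed below about 5 N, so I saw no sign of it being forced against the case.

**Last checks:**
- **Position:** the bar's centre was at about (0.526, 0.414, 0.162) m. That is within about 3 mm sideways of the measured tray centre and about 11 cm above the rim.
- **Level:** both ends were at z ≈ 0.16 m. The blue caps in the side view agreed with the ends worked out from the arm's pose to within about 4 px.
- **Grip and rest:** the finger opening stayed steady, showing the bar still gripped, and the arm was at rest.
- **Tray:** it looked unmoved in the final pictures; I did not measure it again.

No check failed. In the final scene view my colour mask did not pick out the bar's caps, so the numeric cap check rests on the side view alone.

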